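Lock the probe carriage and sort three swapped test modules into their nests

ROBOT

A 7-joint arm with a two-finger parallel gripper is mounted at the origin on the work surface. World frame = base frame: x ahead of the robot, y to its left, z up, the work surface at z = 0. Lengths are in mm, angles in rad, forces in N, time in s.
With the tool pointing down it reaches from about 400 to 875 mm from the base axis. Payload 19.3 kg.
Tool frame: the origin (TCP) lies at the very end of the fingers, on their centre line; the grasp point (between the pads) lies 19 mm behind it (grip_point_offset is the z of the grasp point in the tool frame, in mm); z points along the fingers, x is the direction in which the jaws open and shut, and the axes are right-handed (so a half turn about z gives the same grasp; the last joint's range is limited). The gripper opens to 85 mm and grips with 20 to 120 N. Pads are 22 mm wide; open, the fingers measure 114 mm over their backs; the gripper's body (76 mm by 85 mm) begins 54 mm behind the grasp point. The pads swing forward as they close: fully open they stand 13 mm farther back than shut.
Start: joints at [1.208, 0.521, -0.036, 1.599, 0.021, 1.021, -0.113], TCP at [180.368, -598.399, 231.291] pointing down, gripper open.
Joint ranges: [-2.91, 2.91], [-0.3, 2.13], [-1.5, 1.42], [0.17, 2.43], [-1.26, 4.41], [0.16, 1.93], [-2.52, 2.52]. Speed limits (rad/s): [1.89, 1.89, 2.39, 2.39, 3.01, 3.01, 3.01].

INTERFACE

Orientations are given as a 3x3 rotation matrix whose columns are the frame's x, y, z axes.
In Python, from workcell import movep, movel, goto_joints, open_gripper, clamp, wait, inverse_kinematics, read_state, camera, PlanningError, finish_job, grip_point_offset gives the robot as it stands. Calls block until the motion is done:
- movep(position, orientation): joint-space move of the TCP to a pose.
- movel(position, frame=None, max_speed=150, guard=None): straight line of the TCP; frame=None keeps the orientation; max_speed is the mean speed in mm/s. With guard (N) it stops when the force on the tool has changed by that much, and returns True; else False.
- goto_joints(angles): joint-space move.
- open_gripper() and clamp(): open the fingers fully, or close them until they stop; the grip force is fixed at half the most.
- wait(seconds).
- inverse_kinematics(position, orientation): joint angles nearest the present ones, or None.
- read_state(): the state.
- camera(name): name is "scene" or "side" or "wrist"; returns a dict with "image" (420x560x3 uint8, blue, green, red), "range_z" (420x560 float32, mm along the optical axis (not along the pixel's ray), 0 where there is no reading), "fx", "fy", "cx", "cy" (pixels), "cam_to_world" (4x4, takes a point from camera to world coordinates). Camera axes: x right, y up, looking along -z (the intrinsics and any distortion apply to the point x, -y, -z); pixel columns grow to the right and rows downward; lengths in mm; the calibration is good to about 2 mm. A picture is of the moment at which its call begins.
A pose or a line that the arm cannot do raises PlanningError and nothing moves.
- finish_job(): hands the job in, once; it reports no verdict.
The state is a dict: "time": time; "qpos": joint angles; "qvel": joint speeds; "joint_efforts": joint torques, N m; "eef_pos": TCP position; "tool_rot": TCP orientation; "ft_force": force on the tool from outside, world axes, zero at the start; "torque": the same for the moment, N m; "finger_gap": finger opening in mm.
Only numpy, scipy, OpenCV 4.12 (cv2) and the standard library are available. Lean on these libraries where they do the work, as an engineer would, in place of code of your own. Each camera call takes 0.05 s, during which the arm holds its last target. There are 200 camera calls.

TASK

At this board-test bench the three black-cased modules are standing on one another's nests. First lock the probe carriage: push the aluminium spacer block down, upright, fully home in the gap between the carriage and its end stop, before any module is moved. Then set every module gently on the nest whose white patch has its own shape (round, square, oblong), upright, in the middle and lined up with the patch, and let go of everything; the empty rubber pad is there as a free spot.

Things in the scene. Friction and masses are not known exactly. Their poses are not given: they have to be found in the camera images.
- mod_round_c (a point): Loose electronics module, a round cylinder 50 mm in diameter, 46 mm high, standing upright: straight plain black sides, green board with tiny parts (up to 7 mm higher) on top. This point is its centre, half-way up (23 mm above its underside), z up. About 130 g. Meant for the nest plate with the round white patch.
- mod_square_c (a point): Loose electronics module, a square block 46 x 46 mm, 46 mm high, standing upright: straight plain black sides, green board with tiny parts (up to 7 mm higher) on top. This point is its centre, half-way up (23 mm above its underside), z up, x and y along its sides. About 150 g. Meant for the nest plate with the square white patch.
- mod_oblong_c (a point): Loose electronics module, an oblong block 74 x 38 mm, 46 mm high, standing upright: straight plain black sides, green board with tiny parts (up to 7 mm higher) on top. This point is its centre, half-way up (23 mm above its underside), z up, x along its 74 mm length, y across its 38 mm width. About 170 g. Meant for the nest plate with the oblong white patch.
- nest_round: Fixed nest plate on the bench: a dark steel plate 100 x 100 mm, 3 mm thick, with a white raised flat round patch 70 mm in diameter 3 mm thick in its middle (no rim); a module stands on the white patch, 6 mm above the bench. Origin: middle of the plate's underside, on the bench; z up.
- nest_square: Fixed nest plate on the bench: a dark steel plate 100 x 100 mm, 3 mm thick, with a white raised flat square patch 68 x 68 mm 3 mm thick in its middle (no rim); a module stands on the white patch, 6 mm above the bench. Origin: middle of the plate's underside, on the bench; z up. x and y run along the patch's sides.
- nest_oblong: Fixed nest plate on the bench: a dark steel plate 100 x 100 mm, 3 mm thick, with a white raised flat oblong patch 94 x 58 mm 3 mm thick in its middle (no rim); a module stands on the white patch, 6 mm above the bench. Origin: middle of the plate's underside, on the bench; z up. x runs along the patch's 94 mm length, y along its width.
- park_pad: Fixed plain black rubber pad 100 x 100 mm, 6 mm thick, empty: the free spot. Origin: middle of its underside, on the bench; z up.
- spacer_c (a point): Loose bare-aluminium spacer block 20 x 44 x 70 mm, standing upright on the bench on its 20 x 44 mm end, about 160 g. This point is its centre (35 mm above its underside); x along its 20 mm thickness, y along its 44 mm width, z up along its 70 mm height.
- gap (a point): Middle of the gap's floor, 8 mm above the bench, in the fixed probe carriage (black base, end stop and carriage blocks of aluminium, guide rods on +x side). Blocks: 30 mm above the floor, 36 mm wide along y. Gap: 24 mm along x, flared to 40 mm in its top 10 mm, open at both y ends. Spacer: 20 mm along x, 44 mm along y (4 mm proud each end), centre 35 mm above this point when home. z up.
Mind the look-alikes: they are no part of the job. Leave any orange or red look-alike of the part that bears mod_square_c alone. Leave any brown or purple look-alike of the part that bears mod_oblong_c alone.

How it is judged (in metres and radians):
On the way:
1. the spacer block is fully home in the gap of the probe carriage (horizontal distance between spacer_c and gap below 0.012 m and z of spacer_c in the frame of gap between 0.03 and 0.038 m and angle between spacer_c's own z axis and vertical below 0.12 rad), for 0.2 s.
At the end, for the whole second after the job is handed in: Spacer upright in the gap, on its floor (3 mm), within 12 mm of its middle; each module upright on the nest of its own shape, within 12 mm of the middle, square and oblong lined up within 15 degrees (in any way their shape allows); all released and at rest (all of step 1 and horizontal distance between mod_round_c and nest_round below 0.012 m and z of mod_round_c in the frame of nest_round below 0.033 m and angle between each of mod_round_c, mod_square_c, mod_oblong_c's own z axis and vertical below 0.1 rad and horizontal distance between mod_square_c and nest_square below 0.012 m and z of mod_square_c in the frame of nest_square below 0.033 m and (angle between the x axis of mod_square_c and the x axis of nest_square, either way round below 0.26 rad or angle between the x axis of mod_square_c and the y axis of nest_square, either way round below 0.26 rad) and horizontal distance between mod_oblong_c and nest_oblong below 0.012 m and z of mod_oblong_c in the frame of nest_oblong below 0.033 m and angle between the x axis of mod_oblong_c and the x axis of nest_oblong, either way round below 0.26 rad and linear speed of each of mod_round, mod_square, mod_oblong, spacer below 0.02 m/s and angular speed of each of mod_round, mod_square, mod_oblong, spacer below 0.2 rad/s and contact force between each of mod_round, mod_square, mod_oblong, spacer and the fingers below 0.1 N); the robot touches nothing.
It fails at once if a module is moved (over 30 mm) while the spacer is not home in the gap (not (horizontal distance between spacer_c and gap below 0.012 m and z of spacer_c in the frame of gap between 0.03 and 0.038 m and angle between spacer_c's own z axis and vertical below 0.12 rad) and distance of any of mod_round_c, mod_square_c, mod_oblong_c from where it was at the start of the episode above 0.03 m).
It fails at once if a module is tipped over (angle between any of mod_round_c, mod_square_c, mod_oblong_c's own z axis and vertical above 0.8 rad).
It fails at once if a module is dropped (falls free by more than about 25 mm) or flung ((contact force between mod_round and the fingers below 0.1 N and linear speed of mod_round above 0.7 m/s) or (contact force between mod_square and the fingers below 0.1 N and linear speed of mod_square above 0.7 m/s) or (contact force between mod_oblong and the fingers below 0.1 N and linear speed of mod_oblong above 0.7 m/s)).
It also fails if it takes over 136 s, if anything falls off the work surface, if the arm or the gripper's body presses on something with over 40 N, if the wrist force passes 120 N, or if a joint passes its speed limit or range.

## Working session

There is one attempt and no reset: what is moved stays moved. The work goes in short steps, each a Python script; the robot and the scene stay as the last script left them, time stands still between calls to the robot, and variables do not carry over. Pictures are saved under pics/ and viewed, about 12 in all and at most 16, crops included, and the job is handed in when it is done.

```bash
mkdir -p pics
cat > h.py <<'E'
import numpy as np, cv2
from workcell import *
def save(c,n,crop=None,k=1):
    im=c["image"]
    if crop: im=im[crop[1]:crop[3],crop[0]:crop[2]]
    cv2.imwrite(f"pics/{n}.png",cv2.resize(im,None,fx=k,fy=k,interpolation=cv2.INTER_CUBIC))
def cloud(c):
    z=c["range_z"].astype(float); v,u=np.mgrid[:z.shape[0],:z.shape[1]]
    P=np.stack([(u-c["cx"])/c["fx"]*z,-(v-c["cy"])/c["fy"]*z,-z,np.ones_like(z)],-1)
    W=(P@np.array(c["cam_to_world"]).T)[...,:3]; W[z==0]=np.nan
    return W
def down(yaw):  # jaw x axis at yaw
    c,s=np.cos(yaw),np.sin(yaw)
    return np.array([[c,s,0],[s,-c,0],[0,0,-1.]])
E
python3 - <<'E'
from h import *
import pickle
for n in("scene","side","wrist"):
    c=camera(n); save(c,n+"0"); pickle.dump(c,open(n+".pkl","wb"))
    print(n,[k for k in c],np.round(c["cam_to_world"],2).tolist(),c["fx"],(c["range_z"]==0).mean())
a=cv2.imread("pics/scene0.png");print(a.shape, read_state()["time"],grip_point_offset)
E
```

```text
scene ['image', 'range_z', 'fx', 'fy', 'cx', 'cy', 'cam_to_world'] [[-0.24, -0.55, 0.8, 1350.67], [0.97, -0.15, 0.19, 262.29], [0.02, 0.82, 0.57, 627.53], [0.0, 0.0, 0.0, 1.0]] 419.26985535867954 0.003937074829931973
side ['image', 'range_z', 'fx', 'fy', 'cx', 'cy', 'cam_to_world'] [[-0.93, 0.23, -0.29, 246.12], [-0.37, -0.6, 0.71, 826.64], [-0.01, 0.77, 0.64, 728.78], [0.0, 0.0, 0.0, 1.0]] 395.27892643435314 0.003932823129251701
wrist ['image', 'range_z', 'fx', 'fy', 'cx', 'cy', 'cam_to_world'] [[0.29, 0.91, 0.29, 256.63], [-0.96, 0.28, 0.09, -575.75], [-0.0, -0.31, 0.95, 373.46], [0.0, 0.0, 0.0, 1.0]] 358.5680129707623 0.004077380952380952
(420, 560, 3) 0.15 -18.700000000000003
```

View pics/scene0.png

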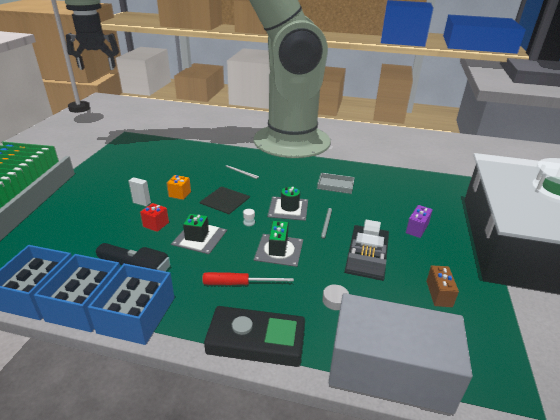

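View pics/side0.png

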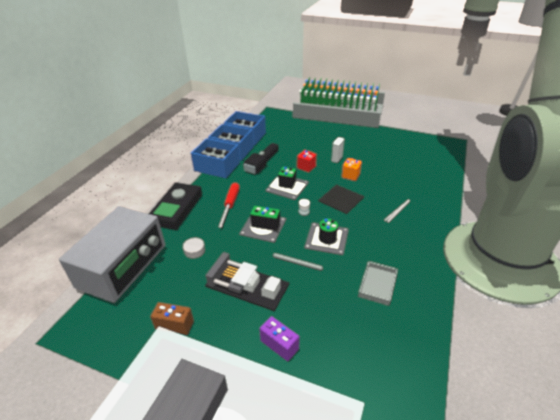

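Run:
```python
from h import *
import pickle
S=pickle.load(open("scene.pkl","rb")); D=pickle.load(open("side.pkl","rb"))
save(S,"c1",(120,160,330,270),3.8)
save(D,"c2",(190,220,310,320),5)
for n,c in(("scene",S),("side",D)):
    W=cloud(c)
    pts={"scene":dict(spacer=(139,186),oblongmod=(279,232),sqmod=(196,220),rnd=(290,192),pad=(225,199),car=(372,228),n1=(260,255),cyl=(249,213)),
     "side":dict(spacer=(338,141),oblongmod=(266,212),sqmod=(288,172),rnd=(328,224),pad=(342,198),car=(271,287),car2=(244,276),cyl=(304,203))}[n]
    for k,(u,v) in pts.items(): print(n,k,np.round(W[v,u],0))
    # ortho
    img=np.zeros((800,600,3),np.uint8)
```

```text
scene spacer [ 519. -299.   58.]
scene oblongmod [607.  99.  53.]
scene sqmod [617. -99.  55.]
scene rnd [430.  86.  53.]
scene pad [436. -94.   3.]
scene car [504. 305.  32.]
scene n1 [639.  63.   3.]
scene cyl [528.   3.  35.]
side spacer [ 507. -302.   70.]
side oblongmod [592.  97.  53.]
side sqmod [ 606. -101.   52.]
side rnd [424.  86.  55.]
side pad [432. -96.   4.]
side car [487. 312.  35.]
side car2 [555. 309.  40.]
side cyl [518.   2.  34.]
```

View pics/c1.png

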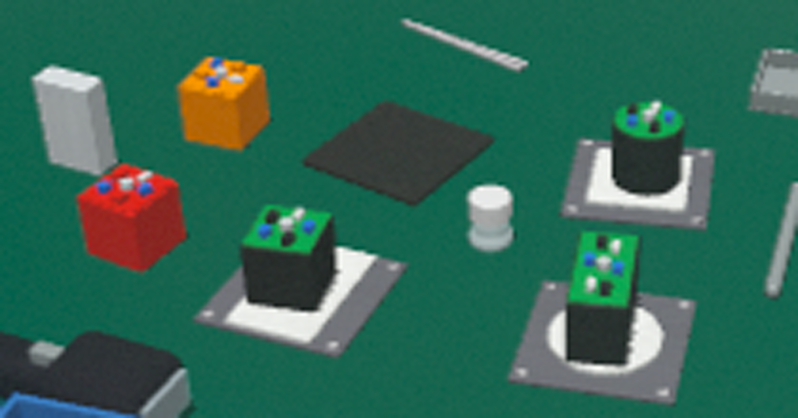

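View pics/c2.png

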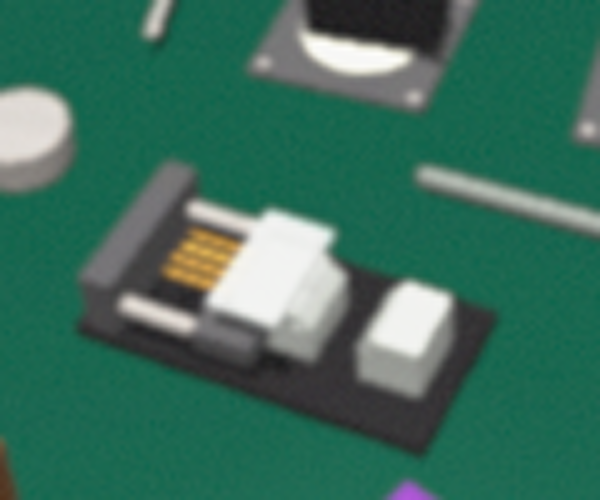

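```bash
cat >> h.py <<'E'
def rect(W,img,box,zr,color=None,name=""):
    m=(W[...,0]>box[0])&(W[...,0]<box[1])&(W[...,1]>box[2])&(W[...,1]<box[3])&(W[...,2]>zr[0])&(W[...,2]<zr[1])
    b,g,r=[img[...,i].astype(int) for i in range(3)]
    if color=="green": m&=(g>r+30)&(g>b+20)
    if color=="white": m&=(b>150)&(g>150)&(r>150)
    P=W[m]
    if len(P)<10: print(name,"none");return
    (c,s,a)=cv2.minAreaRect(P[:,:2].astype(np.float32))
    print(name,len(P),"c",np.round(c,1),"size",np.round(s,1),"ang",round(a,1),"z",np.round(np.median(P[:,2]),1))
    return P
E
cat > m.py <<'E'
from h import *
import pickle
for n in("scene","side"):
    c=pickle.load(open(n+".pkl","rb")); W=cloud(c); I=c["image"]; print(n)
    rect(W,I,(450,580,-360,-250),(62,80),None,"spacer top")
    rect(W,I,(450,580,-360,-250),(10,80),None,"spacer all")
    rect(W,I,(550,680,40,150),(44,65),None,"oblong")
    rect(W,I,(550,680,-150,-40),(44,65),None,"square")
    rect(W,I,(370,480,40,140),(44,65),None,"round")
    rect(W,I,(360,510,-170,-20),(3.5,12),None,"pad")
    for k,b in(("Nround",(540,700,10,170)),("Nsq",(350,510,10,170)),("Nobl",(540,700,-180,-20))):
        rect(W,I,b,(-5,15),"white",k)
    rect(W,I,(400,680,230,400),(28,60),None,"blocks")
    m=(W[...,0]>430)&(W[...,0]<680)&(W[...,1]>240)&(W[...,1]<390)&(W[...,2]>33)&(W[...,2]<48)
    P=W[m]; h,xe=np.histogram(P[:,0],np.arange(430,680,4)); print([(int(x),int(q),round(float(np.median(P[(P[:,0]>=x)&(P[:,0]<x+4)][:,1])))) for x,q in zip(xe,h) if q])
E
python3 m.py
```

```text
scene
spacer top 99 c [ 511.1 -306.1] size [46.2 21.9] ang 83.2 z 68.6
spacer all 403 c [ 500.2 -282.8] size [40.  96.1] ang 28.4 z 44.8
oblong 361 c [599.4  96.1] size [75.2 37.6] ang 7.4 z 51.9
square 278 c [ 612.  -102.1] size [50.3 46.6] ang 2.7 z 51.8
round 193 c [427.4  86.9] size [47.6 49. ] ang 47.3 z 52.1
pad 673 c [442.1 -79.9] size [131.1 102.6] ang 74.2 z 5.3
Nround 208 c [604.8  98.9] size [90.5 90.3] ang 3.7 z 5.2
Nsq 205 c [427.2  81.9] size [93.3 89.3] ang 9.0 z 5.1
Nobl 303 c [610.3 -99.1] size [91.7 96.5] ang 85.0 z 5.3
blocks 951 c [529.6 324.6] size [ 97.9 246.4] ang 71.4 z 39.6
[(454, 3, 389), (478, 13, 305), (482, 11, 306), (486, 12, 303), (490, 17, 301), (494, 13, 304), (498, 26, 305), (502, 17, 304), (506, 4, 314), (538, 1, 285), (542, 15, 297), (546, 27, 302), (550, 30, 301), (554, 25, 304), (558, 32, 301), (562, 25, 302), (566, 32, 304), (570, 27, 303), (574, 45, 299), (578, 17, 321), (598, 1, 306), (618, 7, 282), (622, 38, 298), (626, 47, 300), (630, 39, 296), (634, 86, 292), (638, 78, 314), (642, 1, 333)]
side
spacer top 55 c [ 506.5 -305.4] size [49.7 20.
[... 269 characters left out ...]
42 c [434.2 -93.7] size [102.8 100. ] ang 73.5 z 5.0
Nround 130 c [601.5  99.3] size [88.3 87.2] ang 2.2 z 4.2
Nsq 273 c [427.6  83.1] size [91.8 90.8] ang 7.2 z 4.5
Nobl 263 c [598.9 -93.8] size [ 88.3 127.3] ang 78.9 z 4.1
blocks 977 c [526.2 322.7] size [101.8 247.9] ang 71.1 z 39.4
[(474, 10, 298), (478, 26, 305), (482, 25, 304), (486, 24, 304), (490, 23, 306), (494, 23, 305), (498, 15, 302), (502, 4, 314), (534, 15, 305), (538, 29, 298), (542, 47, 306), (546, 41, 299), (550, 31, 305), (554, 43, 305), (558, 32, 301), (562, 39, 305), (566, 34, 300), (570, 36, 302), (574, 20, 313), (590, 1, 290), (618, 49, 292), (622, 54, 308), (626, 47, 306), (630, 49, 299), (634, 36, 311), (638, 1, 330)]
```

```bash
cat >> h.py <<'E'
def best(p,yaw,sym=np.pi):
    # the equivalent yaw whose IK moves the wrist least and stays in range
    opts=[]
    q0=np.array(read_state()["qpos"])
    for k in range(int(round(2*np.pi/sym))):
        R=down(yaw+k*sym); q=inverse_kinematics(list(p),R)
        if q is not None: opts.append((np.abs(np.array(q)-q0).max()+ .3*abs(q[6]),k,R))
    return min(opts,key=lambda o:o[:2])[2]
E
python3 - <<'E'
from h import *
import pickle
s=read_state(); print(np.round(s["tool_rot"],2).tolist())
p=[509,-306,210]; R=best(p,np.radians(-8)); movep(p,R)
c=camera("wrist"); pickle.dump(c,open("w1.pkl","wb")); save(c,"w1")
s=read_state(); print(s["time"],np.round(s["qpos"],2),np.round(s["eef_pos"],1),np.round(R,2).tolist())
W=cloud(c); I=c["image"]
rect(W,I,(450,580,-360,-250),(64,80),None,"spacer top")
rect(W,I,(450,580,-360,-250),(25,80),None,"spacer all")
E
```

```text
[[0.29, -0.96, -0.0], [-0.96, -0.29, 0.0], [-0.0, 0.0, -1.0]]
1.8167 [ 0.71  0.52 -0.38  1.69  0.22  0.97  0.11] [ 508.2 -307.4  210. ] [[0.99, -0.14, 0.0], [-0.14, -0.99, 0.0], [0.0, 0.0, -1.0]]
spacer top 1301 c [ 510.  -307.1] size [43.8 20. ] ang 81.4 z 69.9
spacer all 1505 c [ 495.1 -282.9] size [ 42.  101.7] ang 31.8 z 69.8
```

View pics/w1.png

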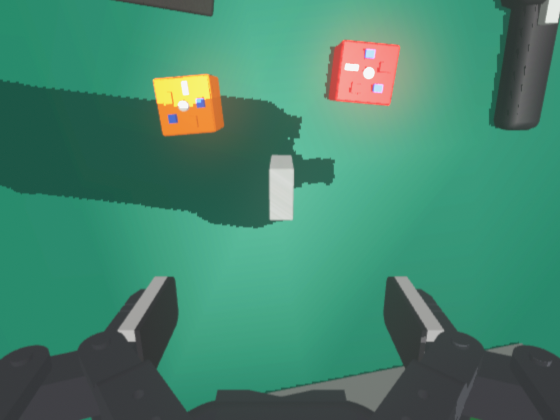

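The spacer is the white block at pixel (282,188), and it fits 44x20 mm. The red and orange cubes are look-alikes. Next is a quick survey of the gap and the nests from above.

Run:
```python
from h import *
import pickle
tiles=[]
for n,p in(("gap",[521,303,230]),("or",[595,97,240]),("sq",[605,-100,240]),("rn",[426,86,240])):
    p=[p[0],p[1],p[2]]; R=best(p,0 if n=="gap" else np.radians(-90)); movep(p,R); wait(.3)
    c=camera("wrist"); pickle.dump(c,open(f"v_{n}.pkl","wb")); tiles.append(c["image"])
t=np.vstack([np.hstack(tiles[:2]),np.hstack(tiles[2:])]); cv2.imwrite("pics/survey.png",cv2.resize(t,(800,600),interpolation=cv2.INTER_AREA))
print(read_state()["time"])
def L(n): 
    c=pickle.load(open(f"v_{n}.pkl","rb")); return cloud(c),c["image"]
W,I=L("gap")
m=(W[...,0]>430)&(W[...,0]<600)&(W[...,1]>250)&(W[...,1]<360)&(W[...,2]>35)&(W[...,2]<48)
P=W[m]; h,xe=np.histogram(P[:,0],np.arange(430,600,2)); print([(int(x),int(q),round(float(np.mean(P[(P[:,0]>=x)&(P[:,0]<x+2)][:,1])))) for x,q in zip(xe,h) if q])
rect(W,I,(450,516,260,350),(35,48),None,"stop"); rect(W,I,(522,600,250,360),(35,48),None,"carr")
W,I=L("or"); rect(W,I,(540,660,40,150),(48,56),None,"oblong"); rect(W,I,(540,700,10,170),(1,10),"white","Nr")
W,I=L("sq"); rect(W,I,(540,680,-160,-40),(48,56),None,"square"); rect(W,I,(540,700,-180,-20),(1,10),"white","No")
W,I=L("rn"); rect(W,I,(370,480,30,140),(48,56),None,"round"); rect(W,I,(350,510,10,170),(1,10),"white","Ns")
```

```text
8.2083
[(478, 18, 296), (480, 76, 305), (482, 80, 305), (484, 78, 305), (486, 82, 305), (488, 80, 305), (490, 79, 304), (492, 79, 304), (494, 75, 305), (496, 79, 304), (498, 82, 304), (500, 80, 304), (502, 75, 306), (504, 6, 311), (538, 28, 298), (540, 87, 304), (542, 80, 303), (544, 126, 300), (546, 132, 303), (548, 133, 303), (550, 135, 303), (552, 132, 302), (554, 130, 303), (556, 134, 304), (558, 136, 303), (560, 133, 304), (562, 133, 303), (564, 129, 303), (566, 129, 304), (568, 134, 303), (570, 131, 302), (572, 129, 302), (574, 135, 303), (576, 127, 303), (578, 40, 316)]
stop 969 c [492.6 304. ] size [36.5 25.6] ang 88.0 z 37.9
carr 2473 c [558.2 301.9] size [60.6 40.7] ang 88.2 z 41.9
oblong 2733 c [599.6  94.9] size [74.2 38. ] ang 7.6 z 52.4
Nr 3095 c [615.5  98.4] size [77.9 96.1] ang 3.2 z 3.5
square 2007 c [ 613.5 -103.8] size [46.1 45.9] ang 3.3 z 52.5
No 4483 c [611.2 -98.8] size [100.4  99.2] ang 85.1 z 4.7
round 1792 c [426.3  84.8] size [49.4 49.6] ang 82.5 z 53.0
Ns 4186 c [430.6  81.7] size [95.1 99.3] ang 7.0 z 3.8
```

View pics/survey.png

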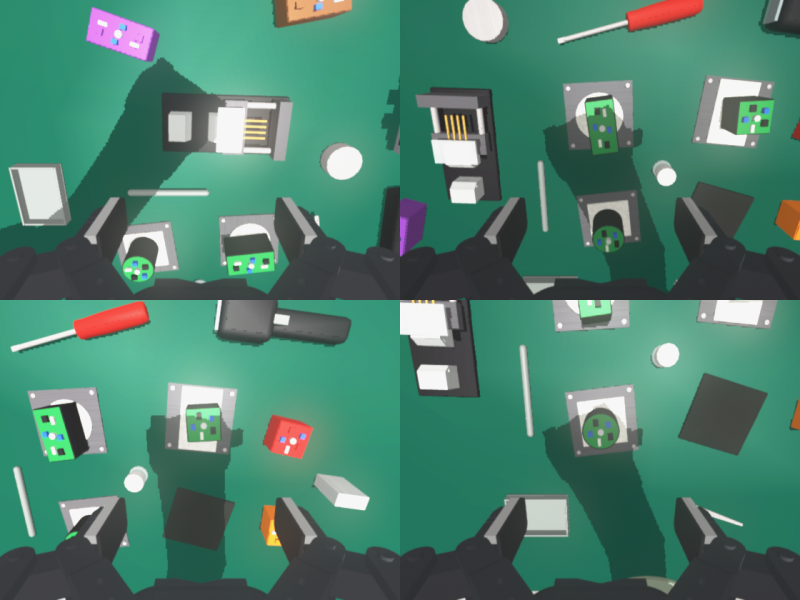

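Run:
```python
from h import *
import pickle
def L(n): 
    c=pickle.load(open(f"v_{n}.pkl","rb")); return cloud(c),c["image"]
W,I=L("gap")
t=np.radians(-2); ex=np.array([np.cos(t),np.sin(t)]); ey=np.array([-np.sin(t),np.cos(t)])
B=(W[...,0]>470)&(W[...,0]<600)&(W[...,1]>260)&(W[...,1]<345)
o=np.array([522,303])
for lo,hi in((36.8,39.5),(33,36),(29,32),(5,11)):
    P=W[B&(W[...,2]>lo)&(W[...,2]<hi)][:,:2]-o; x=P@ex; y=P@ey; k=abs(y)<15
    xs=np.sort(x[k&(x>-40)&(x<40)]); g=np.diff(xs); i=np.argmax(g) if len(g) else 0
    print(lo,len(xs),"range",xs[[0,-1]].round(1) if len(xs) else 0,"gap",(xs[i].round(1),xs[i+1].round(1)) if len(g) else 0)
    if lo>36: q=x<-10; print("stop y range",np.percentile(y[q],[1,99]), "x",np.percentile(x[q],[1,99]))
def nest(vn,box,nm):
    W,I=L(vn); hsv=cv2.cvtColor(I,cv2.COLOR_BGR2HSV)
    m=(W[...,0]>box[0])&(W[...,0]<box[1])&(W[...,1]>box[2])&(W[...,1]<box[3])&(W[...,2]>1)&(W[...,2]<9)&(hsv[...,1]<70)
    def big(m):
        n,l,s,_=cv2.connectedComponentsWithStats(cv2.morphologyEx(m.astype(np.uint8),cv2.MORPH_OPEN,np.ones((3,3)))); return l==1+np.argmax(s[1:,4])
    for k,mm in(("plate",big(m)),("patch",big(m&(W[...,2]>4.6)))):
        P=W[mm][:,:2].astype(np.float32); c,s,a=cv2.minAreaRect(P); cc,r=cv2.minEnclosingCircle(P)
        print(nm,k,len(P),np.round(c,1),np.round(s,1),round(a,1),"circ",np.round(cc,1),round(r,1))
nest("or",(540,670,30,170),"Nround"); nest("sq",(540,690,-170,-30),"Noblong"); nest("rn",(365,495,15,150),"Nsquare")
W,I=L("rn");rect(W,I,(360,510,-170,-25),(4,9),None,"pad")
W,I=L("or");rect(W,I,(360,510,-170,-25),(4,9),None,"pad")
```

```text
36.8 724 range [-40.   26.7] gap (np.float64(-19.1), np.float64(17.8))
stop y range [-17.79913566  17.67798103] x [-42.10660955 -19.39320416]
33 152 range [-36.5  18.9] gap (np.float64(-15.7), np.float64(14.5))
29 151 range [-16.5  15.3] gap (np.float64(-12.5), np.float64(11.6))
5 668 range [-12.5  11.6] gap (np.float64(-11.1), np.float64(-10.8))
Nround plate 5730 [605.4  98.9] [100.6 100.4] 3.2 circ [605.1  98.7] 69.8
Nround patch 470 [603.  125.4] [54.  15.8] 5.9 circ [603.7 118.8] 27.0
Noblong plate 5977 [610.2 -98.7] [100.4 101.3] 84.9 circ [611.  -98.5] 69.7
Noblong patch 2107 [610.7 -98.5] [58.  94.3] 84.8 circ [611.  -98.4] 54.4
Nsquare plate 6118 [428.   81.5] [101.3 100.8] 6.9 circ [429.1  81.5] 69.8
Nsquare patch 1506 [428.7  81.4] [68.1 68. ] 6.8 circ [428.7  81. ] 46.9
pad 8731 c [439.6 -89.7] size [111.9  99.9] ang 73.2 z 6.0
pad 3569 c [447.2 -98. ] size [100.9  81.9] ang 73.0 z 6.0
```

```bash
cat >> h.py <<'E'
def st(t=""):
    s=read_state(); print(t,"t",round(s["time"],1),np.round(s["eef_pos"],1),"gap",round(float(s["finger_gap"]),1),"F",np.round(s["ft_force"],1)); return s
E
python3 - <<'E'
from h import *
p=[510,-307.1,110]; R=best(p,np.radians(-8.6)); movep(p,R)
movel([510,-307.1,40],max_speed=100,guard=15); st("at"); clamp(); st("clamped")
movel([510,-307.1,180])
p=[521.5,303,200]; R=best(p,np.radians(-2)); print(np.round(R[:,0],2)); movep(p,R); movel([521.5,303,100]); wait(.3); st("hover")
c=camera("side"); save(c,"s2",(190,200,330,320),5)
E
```

```text
at t 10.6 [ 510.2 -307.3   40.4] gap 85.3 F [0.1 0.2 0.2]
clamped t 11.2 [ 510.1 -307.1   40.1] gap 19.5 F [-0.1 -0.1  2.2]
[ 1.   -0.03  0.  ]
hover t 15.6 [521.8 303.1 100.5] gap 19.0 F [-0.6  0.2 -1.8]
```

View pics/s2.png

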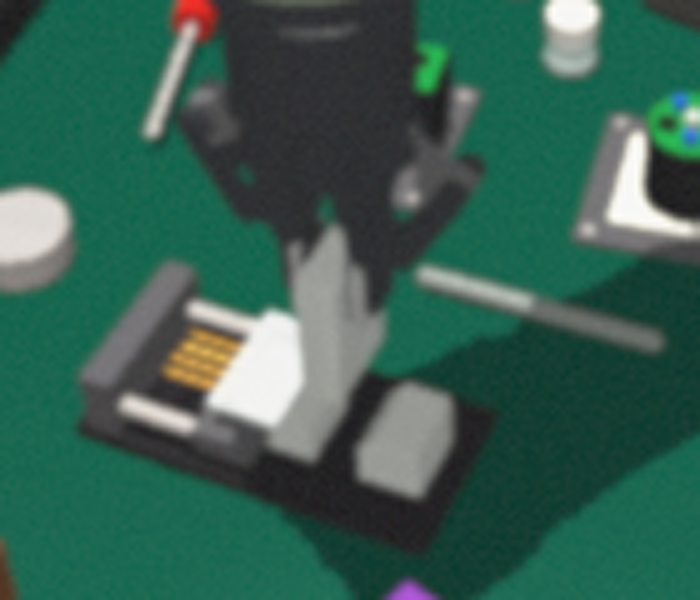

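The spacer is held upright above the gap, with its foot near (310,440) in the crop. I'll insert it with a force guard.

Run:
```python
from h import *
g=movel([521.5,303,55],max_speed=50,guard=20); print(g); st("a")
if not g:
    g=movel([521.5,303,46],max_speed=20,guard=25); print(g); st("b")
```

```text
False
a t 16.7 [521.7 303.1  55.3] gap 19.6 F [ 0.  -0.  -1.8]
True
b t 17.1 [522.2 303.1  48. ] gap 19.1 F [ 1.1 -0.8  7.5]
```

Run:
```python
from h import *
open_gripper(); movel([521.5,303,190]); wait(.3); st()
c=camera("wrist"); save(c,"w3",(180,60,460,270),2.5); W=cloud(c); I=c["image"]
rect(W,I,(490,550,270,335),(70,90),None,"spacer top")
```

```text
t 19.2 [521.4 303.  189.6] gap 85.4 F [ 0.1 -0.8  1. ]
spacer top 1547 c [523.5 303.5] size [44.4 19.9] ang 88.7 z 78.0
```

View pics/w3.png

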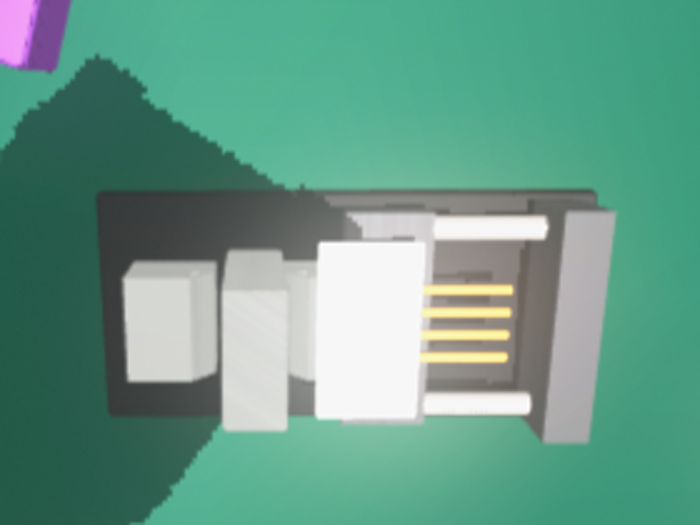

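Spacer top is at z 78.0 and within 2 mm of the gap centre, so it is home. Next I move the round module to the pad and check it, then do the rest.

```bash
cat >> h.py <<'E'
G=16
def move(a,ya,b,yb,sym=np.pi):
    ya,yb=np.radians([ya,yb])
    p=[*a,150]; movep(p,best(p,ya,sym)); movel([*a,85]); wait(.1)
    if movel([*a,G],max_speed=80,guard=12): st("PICK GUARD"); raise SystemExit
    clamp(); s=st("held"); movel([*a,G+12],max_speed=40); movel([*a,150])
    p=[*b,150]; movep(p,best(p,yb)); movel([*b,G+15],max_speed=120); wait(.2)
    g=movel([*b,G-1.5],max_speed=15,guard=7); st(f"placed {g}")
    open_gripper(); movel([*b,150]); wait(.2)
    c=camera("wrist"); W=cloud(c)
    rect(W,c["image"],(b[0]-50,b[0]+50,b[1]-50,b[1]+50),(48,56),None,"result top"); return c
E
python3 - <<'E'
from h import *
c=move((426.3,84.8),0,(435,-94),0)
save(c,"w4")
E
```

```text
held t 22.3 [426.5  84.7  16.5] gap 48.7 F [-3.3 -1.3 15.1]
placed True t 26.7 [435.  -94.   16.6] gap 48.5 F [-2.8 -0.  10.2]
result top 3159 c [436.1 -93.3] size [50.  49.6] ang 76.4 z 53.1
```

View pics/w4.png

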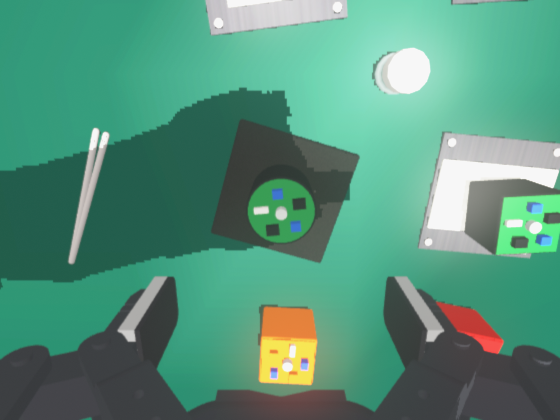

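Run:
```python
from h import *
print("square"); c=move((613.5,-103.8),3.3,(428.5,81.4),6.8); save(c,"w5")
print("oblong"); c=move((599.6,94.9),97.6,(610.5,-98.5),84.8); save(c,"w6")
print("round"); c=move((436.1,-93.3),0,(605.3,98.8),0); save(c,"w7")
goto_joints([1.208,0.521,-0.036,1.599,0.021,1.021,-0.113]); wait(.5); st()
c=camera("scene"); save(c,"f",(150,160,400,290),3.2); d=camera("side"); a=cv2.imread("pics/f.png"); print(a.shape)
```

```text
square
held t 31.4 [ 613.7 -103.9   16.5] gap 45.1 F [-0.8 -0.2  5.4]
placed True t 36.1 [428.4  81.4  16.4] gap 45.3 F [-1.3 -0.1 11. ]
result top 3446 c [429.4  82.6] size [46.1 45.7] ang 6.9 z 52.5
oblong
held t 41.4 [599.8  94.9  16.4] gap 37.4 F [-0.9 -0.6  5.4]
placed True t 45.9 [610.4 -98.5  16.4] gap 37.3 F [-1.3 -1.4  9.2]
result top 4719 c [609.2 -98.6] size [38.  73.9] ang 84.9 z 52.5
round
held t 51.1 [436.2 -93.4  16.5] gap 48.8 F [-3.8 -0.3 13.9]
placed True t 55.8 [605.2  98.8  16.6] gap 48.6 F [-0.4 -1.1  8.1]
result top 3159 c [606.2  99.2] size [49.5 49.9] ang 0.6 z 53.1
 t 60.9 [ 180.3 -598.8  231.7] gap 85.4 F [0.  0.2 0. ]
(416, 800, 3)
```

View pics/f.png

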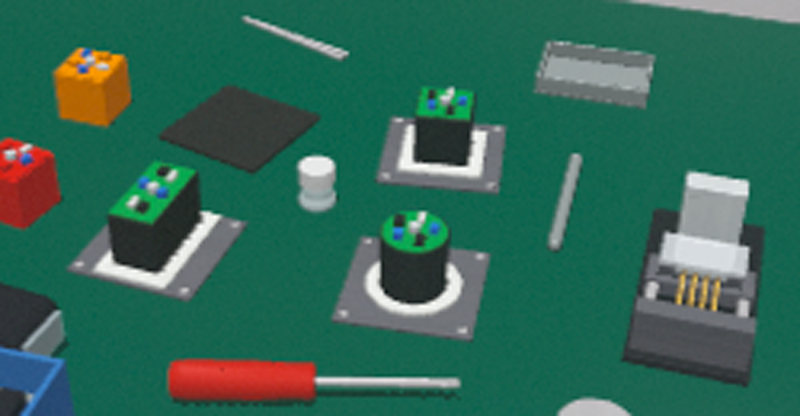

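The final picture shows each module centred on the patch of its own shape: square (447,130), oblong (155,220), round (415,265). The spacer stands in the gap at (715,210), and the arm is clear.

```bash
python3 -c "
from h import *
finish_job()"
```

```text
the job is handed in; nothing more can be done
```

I did the whole job in about 61 s of robot time and handed it in. `finish_job()` gives no verdict, so what follows is from my own checks.

- **Spacer:** I pushed it into the gap before moving any module. Its top measured z = 78.0 mm, exactly the home height. It is about 2 mm from the middle of the gap.
- **Modules:** The round module went to the pad first to free the square nest. Then I set the square, the oblong and finally the round module on their own nests. From close up, each sits within about 2 mm of its nest centre. The square and oblong are lined up within 1°, and all three tops are at the right height.
- **Release:** The gripper is open, the arm is back at its start pose, and the tool force reads about zero. The last scene picture shows the spacer in the gap and all three modules upright on their own patches. The red and orange look-alikes in view are undisturbed.

The wrist camera's cloud and the side and scene cameras' clouds differed by up to about 5 mm in x. I used the wrist camera's values. No check failed.

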